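Set out a three-coat paint job in order

ROBOT

A 7-joint arm with a two-finger parallel gripper is mounted at the origin on a cart in front of the work surface, level with it; the furniture and walls round the work are solid. World frame = base frame: x ahead of the robot, y to its left, z up, the work surface at z = 0. Lengths are in m, angles in rad, forces in N, time in s.
With the tool pointing down it reaches from about 0.4 to 0.875 m from the base axis. Payload 19.3 kg.
Tool frame: the origin (TCP) lies between the finger pads; the fingertips stand 17 mm ahead of it and the grasp point (between the pads) lies 2 mm behind it (robot.tip_reach is the distance from the TCP to the fingertips, in m); z points along the fingers, y is the direction in which the jaws open and shut (so a half turn about z gives the same grasp; the last joint's range is limited). The gripper opens to 85 mm and grips with 20 to 120 N. Pads are 22 mm wide; open, the fingers measure 114 mm over their backs; the gripper's body (76 mm by 85 mm) begins 54 mm behind the grasp point. The pads swing forward as they close: fully open they stand 13 mm farther back than shut.
Start: joints at [1.078, 0.521, -0.036, 1.599, 0.021, 1.021, -0.113], TCP at [0.256, -0.57, 0.248] pointing down, gripper open.
Joint ranges: [-2.91, 2.91], [-0.3, 2.13], [-1.5, 1.42], [0.17, 2.43], [-1.26, 4.41], [0.16, 1.93], [-2.52, 2.52]. Speed limits (rad/s): [1.89, 1.89, 2.39, 2.39, 3.01, 3.01, 3.01].

INTERFACE

Orientations are given as a rotation vector (axis times angle).
In Python, from station import robot gives the robot as it stands. The module is installed in compiled form; this text tells all that it offers.
- The arm moves only by the tool move_arm, never from a script. Its argument "rows" is a list of rows, each a list of 3 entries, a list of its own where there are three numbers: the shift along the tool's x, y, z in cm, then the turn, a rotation vector about the tool's x, y, z in rad, then the closure, from 0 (fully open) to 1 (shut). A call has 1 to 5 rows; each row is the pose to reach, as a shift and turn from the pose commanded when the call began, along the tool's axes at that moment; what a row does not reach only later rows make up. A row lasts 1/10 s, in which the tool goes at most 50 mm and 8.59 degrees, less where a joint would pass 70% of its speed; a pose out of reach is approached as far as the arm can. A call with a gripper value outside its range is refused whole. The fingers move at their own pace and stop on an object; the grip force is fixed at half the most. Time passes only in rows, so rows that repeat a pose let the fingers close. It gives the time, the measured TCP pose, the force and the opening at its end, in the units of the state.
- robot.get_obs(): the state, without advancing time (a new reading comes with each control period).
- robot.get_image(name): name is "side" or "top"; returns a dict with "frame" (420x560x3 uint8, blue, green, red), "vfov" (degrees; the focal length in pixels is half the picture's height over the tangent of half this angle, whatever the lens; pixels are square), "cx", "cy" (the principal point, pixels), "camera_from_world" (4x4, takes a point from world to camera coordinates). Camera axes: x right, y up, looking along -z (the intrinsics and any distortion apply to the point x, -y, -z); pixel columns grow to the right and rows downward; lengths in m; the calibration is good to about 2 mm. A picture is of the moment at which its call begins. There is no depth.
- robot.close_job(): hands the job in, once; it reports no verdict.
The state is a dict: "time": time; "joint_pos": joint angles; "joint_velocities": joint speeds; "joint_torque": joint torques, N m; "tool_pos": TCP position; "ee_rot": TCP orientation; "contact_force": force on the tool from outside, world axes, zero at the start; "wrist_torque": the same for the moment, N m; "width": opening from 0.0 (shut) to 1.0 (fully open).
Only numpy, scipy, OpenCV 4.12 (cv2) and the standard library are available. Lean on these libraries where they do the work, as an engineer would, in place of code of your own. Each camera call takes 0.05 s, during which the arm holds its last target. There are 200 camera calls.

TASK

Set out the next spray job: move the paint tin to the middle of the white square pad and set the silver air cap, horns up, on the middle of its lid. Stand three cups upright on the centres of the round cork coasters: the orange-lidded cup on the middle coaster, the red-lidded cup on the coaster left of it and the white-collared cup on the one right of it, as the robot sees them. The black-collared lime-lidded cup belongs to another job: leave it where it stands, and knock no cup or tin over.

Things in the scene. Friction and masses are not known exactly. Their poses are not given: they have to be found in the camera images.
- orange_lid_cup_mid (a point): spray-gun cup, orange lid, black collar, bluish clear body. 120 mm tall, foot 52 mm across; the point is on its axis 60 mm above its underside. From 66 to 82 mm above the underside it is upright and 63 mm across to the fingers (the collar looks up to 73 mm): grip there, from any side, opened to 80 mm or more. Above, the lid narrows to a spout. 0.09 kg. z up; yaw unimportant
- red_lid_cup_mid (a point): spray-gun cup, red lid and red collar, pinkish body. 120 mm tall, foot 52 mm across; the point is on its axis 60 mm above its underside. From 66 to 82 mm above the underside it is upright and 63 mm across to the fingers (the collar looks up to 73 mm): grip there, from any side, opened to 80 mm or more. Above, the lid narrows to a spout. 0.09 kg. z up; yaw unimportant
- white_collar_cup_mid (a point): spray-gun cup, lime-green lid with white collar and orange spout tip. 120 mm tall, foot 52 mm across; the point is on its axis 60 mm above its underside. From 66 to 82 mm above the underside it is upright and 63 mm across to the fingers (the collar looks up to 73 mm): grip there, from any side, opened to 80 mm or more. Above, the lid narrows to a spout. 0.09 kg. z up; yaw unimportant
- black_collar_cup_mid (a point): spray-gun cup, lime-green lid with a black collar, greyish body; not to be moved. 120 mm tall, foot 52 mm across; the point is on its axis 60 mm above its underside. From 66 to 82 mm above the underside it is upright and 63 mm across to the fingers (the collar looks up to 73 mm): grip there, from any side, opened to 80 mm or more. Above, the lid narrows to a spout. 0.09 kg. z up; yaw unimportant
- tin_mid (a point): small round paint tin with a bright metal lid and a printed white label, 62 mm across and 74 mm tall, 0.18 kg; the point is on its axis, half-way up (37 mm). It stands upright on one of the cork coasters at the start. Its top is flat for whatever rests on it
- silver_cap_mid (a point): silver-grey spray-gun air cap: round body 31 mm across and 17 mm high with two small horns on top (to 25 mm), 0.03 kg; the point is on its axis 12 mm above its underside. z axis up; the horns stand 8 to 13 mm off the axis along its own +y and -y, 8 mm wide along x. A brass one at the back is not wanted
- coaster_a: a round cork coaster, 90 mm across and 4 mm thick, fixed to the bench; the origin is the centre of its underside, on the bench top (its top is at +4 mm). One of three alike and interchangeable: which of them is left, middle or right differs every time
- coaster_b: a round cork coaster, 90 mm across and 4 mm thick, fixed to the bench; the origin is the centre of its underside, on the bench top (its top is at +4 mm). One of three alike and interchangeable: which of them is left, middle or right differs every time
- coaster_c: a round cork coaster, 90 mm across and 4 mm thick, fixed to the bench; the origin is the centre of its underside, on the bench top (its top is at +4 mm). One of three alike and interchangeable: which of them is left, middle or right differs every time
- pad: square pad, white with a blue edge, 88 x 88 mm and 4 mm thick, fixed to the bench; the origin is the centre of its underside, on the bench top (its top is at +4 mm). Beware of the monitor standing on the bench's right side: its screen overhangs the bench from about y = -0.18 m outward; swing in from the start drawn back from it
Mind the look-alikes: they are no part of the job. Leave any blue or purple look-alike of the part that bears silver_cap_mid alone.

How it is judged:
By the outcome, as a careful person would: the job done as asked, in the order asked, and still so for the second after the job is handed in, with the robot touching nothing.
It also fails if it takes over 125 s, if anything falls off the work surface, if the arm or the gripper's body presses on something with over 40 N, if the wrist force passes 120 N, or if a joint passes its speed limit or range.

## Working session

There is one attempt and no reset: what is moved stays moved. The work goes in short steps, Python scripts to look and compute and a tool call to move; the robot and the scene stay as the last step left them, time stands still between calls to the robot, and variables do not carry over. Pictures are saved under pics/ and viewed, about 12 in all and at most 16, crops included, and the job is handed in when it is done.

Besides the shell and the picture viewer there is one more tool, called after ">>>" by a JSON object that holds its "op" and its "data", one argument or row to a line. move_arm: Moves the arm, as the interface text tells. Its arguments: {"type":"object","properties":{"rows":{"type":"array","items":{"type":"array"}}},"required":["rows"]}

```bash
mkdir -p pics
cat > h.py <<'E'
from station import robot
import numpy as np, cv2
from scipy.spatial.transform import Rotation as R
def snap(n,tag):
    d=robot.get_image(n); cv2.imwrite(f'pics/{tag}.png',d['frame']); np.save(f'pics/{tag}.npy',{k:d[k] for k in d if k!='frame'},allow_pickle=True); return d
def load(tag): return np.load(f'pics/{tag}.npy',allow_pickle=True).item()
def K(d,h=420): 
    f=h/2/np.tan(np.radians(d['vfov'])/2); return f
def ray(d,u,v):
    f=K(d); T=np.array(d['camera_from_world']); c=np.array([(u-d['cx'])/f,-(v-d['cy'])/f,-1.])
    return -T[:3,:3].T@T[:3,3], T[:3,:3].T@c
def at(d,u,v,z):
    o,r=ray(d,u,v); return o+r*(z-o[2])/r[2]
def px(d,p):
    T=np.array(d['camera_from_world']); c=T[:3,:3]@np.array(p)+T[:3,3]; f=K(d); return d['cx']+f*c[0]/-c[2], d['cy']-f*c[1]/-c[2]
def rel(p):
    o=robot.get_obs(); M=R.from_rotvec(o['ee_rot']).as_matrix(); return M.T@(np.array(p)-np.array(o['tool_pos']))*100
E
python3 - <<'E'
from h import *
np.set_printoptions(precision=4,suppress=True)
for n in('top','side'):
    d=snap(n,n+'0'); print({k:d[k] for k in d if k!='frame'}); o,_=ray(d,0,0); print(o)
    cv2.imwrite(f'pics/{n}0b.png',cv2.resize(d['frame'],(800,600),interpolation=cv2.INTER_CUBIC))
o=robot.get_obs();print(o);print(R.from_rotvec(o['ee_rot']).as_matrix(),robot.tip_reach)
E
```

```text
{'vfov': 43.342093428283476, 'cx': 289.6200838149292, 'cy': 209.78341928429185, 'camera_from_world': array([[ 0.0168, -0.9998, -0.0089,  0.1371],
       [ 0.9875,  0.0152,  0.1568, -0.5536],
       [-0.1566, -0.0114,  0.9876, -0.8826],
       [ 0.    ,  0.    ,  0.    ,  1.    ]])}
[0.4062 0.1354 0.9597]
{'vfov': 42.46049038543556, 'cx': 283.65970373959084, 'cy': 204.66439998506473, 'camera_from_world': array([[-0.2962, -0.9551, -0.0004,  0.2752],
       [ 0.8244, -0.2559,  0.5049, -0.4734],
       [-0.4823,  0.1492,  0.8632, -0.892 ],
       [ 0.    ,  0.    ,  0.    ,  1.    ]])}
[0.0415 0.2748 1.009 ]
{'time': 0.1, 'joint_pos': array([ 1.0778,  0.522 , -0.0363,  1.5999,  0.0212,  1.0211, -0.1128]), 'joint_velocities': array([ 0.0004, -0.0027, -0.001 , -0.0027, -0.0012,  0.0005, -0.0006]), 'joint_torque': array([  0.0062, -92.8475,   1.9858, -37.0536,   0.0183,   0.0053,
        -0.0001]), 'tool_pos': array([ 0.2563, -0.5697,  0.2478]), 'ee_rot': array([-3.0707, -0.6591,  0.0004]), 'contact_force': array([-0.0429, -0.1617,  0.9338]), 'wrist_torque': array([-0.0129,  0.0204,  0.0126]), 'width': 1.0000105826593295}
[[ 0.9119  0.4104 -0.0005]
 [ 0.4104 -0.9119  0.0009]
 [-0.0001 -0.001  -1.    ]] 0.017
```

View pics/top0b.png

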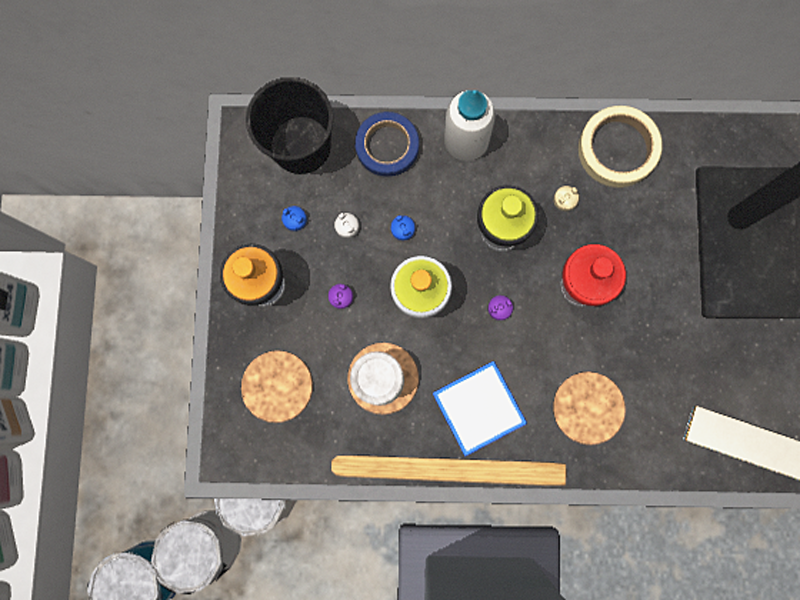

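View pics/side0b.png

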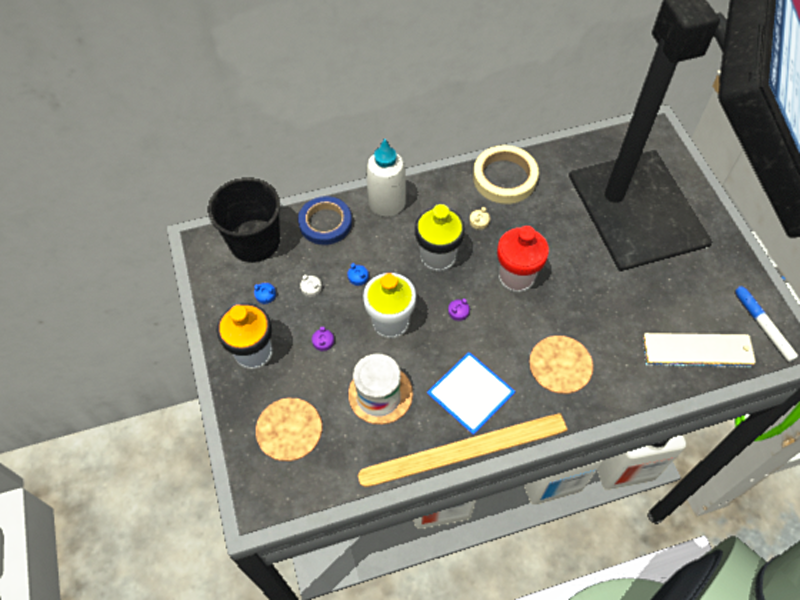

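The top view shows the coasters near (276,386), (383,378, with the tin on it) and (589,408), the pad at (480,408) and the silver cap at (347,224). The orange cup is at (252,274), red at (595,275), white collar at (421,287) and black collar at (508,217). A wooden stick lies in front. I'll enlarge these for closer readings.

Run:
```python
from h import *
def crop(im,c,w,s=4):
    x,y=int(c[0]*.7)-w//2,int(c[1]*.7)-w//2; print(c,'origin',x,y)
    return cv2.resize(im[y:y+w,x:x+w],(w*s,w*s),interpolation=cv2.INTER_CUBIC)
for n,P in (('top',[(252,274),(595,275),(421,287),(347,224),(376,378),(480,408)]),('side',[(245,335),(522,258),(389,305),(311,285),(378,385),(471,393)])):
    im=cv2.imread(f'pics/{n}0.png'); C=[crop(im,p,64) for p in P]
    m=np.vstack([np.hstack(C[:3]),np.hstack(C[3:])])
    for k in range(0,768,64): m[:,k]=m[:,k]//2+ (60 if k%256 else 128)
    for k in range(0,512,64): m[k]=m[k]//2+(60 if k%256 else 128)
    cv2.imwrite(f'pics/{n}0m.png',m)
```

```text
(252, 274) origin 144 159
(595, 275) origin 384 160
(421, 287) origin 262 168
(347, 224) origin 210 124
(376, 378) origin 231 232
(480, 408) origin 304 253
(245, 335) origin 139 202
(522, 258) origin 333 148
(389, 305) origin 240 181
(311, 285) origin 185 167
(378, 385) origin 232 237
(471, 393) origin 297 243
```

View pics/top0m.png

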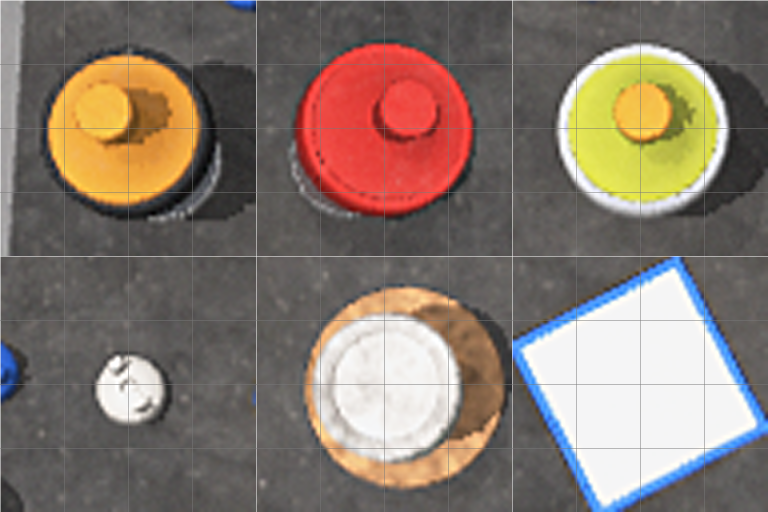

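View pics/side0m.png

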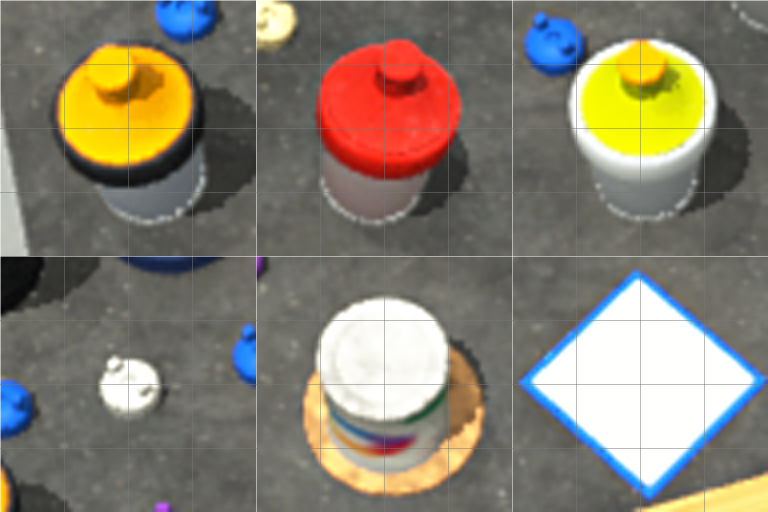

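Run:
```python
from h import *
np.set_printoptions(precision=4,suppress=True)
t,s=load('top0'),load('side0')
def P(o,l): return o[0]+l[0]/4-.4,o[1]+l[1]/4-.4
def tri(a,b):
    A=[];B=[]
    for d,q in((t,a),(s,b)):
        o,r=ray(d,*q); r/=np.linalg.norm(r); M=np.eye(3)-np.outer(r,r); A.append(M);B.append(M@o)
    x=np.linalg.lstsq(np.vstack(A),np.hstack(B),rcond=None)[0]
    return x
for n,a,b,z in(('orange spout',P((144,159),(103,109)),P((139,202),(112,62)),.12),('red spout',P((384,160),(152,107)),P((333,148),(144,57)),.12),('white spout',P((262,168),(131,110)),P((240,181),(130,57)),.12),
 ('cap',P((210,124),(131,132)),P((185,167),(130,129)),.015),('tin',P((231,232),(130,132)),P((232,237),(127,102)),.078),('pad',P((304,253),(127,130)),P((297,243),(131,127)),.004)):
    print(n,at(t,*a,z),at(s,*b,z),'tri',tri(a,b))
for n,a in(('or',P((144,159),(129,133))),('red',P((384,160),(128,128))),('wh',P((262,168),(130,129))),('bk',(508*.7,217*.7))): print('collar',n,at(t,*a,.08))
for n,a in(('L',(276*.7,386*.7)),('M',P((231,232),(149,131.5))),('R',(589*.7,408*.7))): print('coaster',n,at(t,*a,.004))
for n,a in(('L',(289*.7,429*.7)),('R',(561*.7,364*.7))): print('coaster side',n,at(s,*a,.004))
h1=at(t,*P((210,124),(118,109)),.025);h2=at(t,*P((210,124),(143,149)),.025);print('horns',h1,h2)
for q in ((678,258),(765,428),(600,512),(512,347)): print('padc',at(t,*P((304,253),(q[0]-512,q[1]-256)),.004))
print('stick',at(t,331*.7,466*.7,.01),at(t,566*.7,475*.7,.01))
```

```text
orange spout [0.5757 0.341  0.12  ] [0.5777 0.3394 0.12  ] tri [0.5743 0.3393 0.1259]
red spout [ 0.5809 -0.0676  0.12  ] [ 0.5827 -0.0702  0.12  ] tri [ 0.5795 -0.0672  0.1256]
white spout [0.5634 0.1378 0.12  ] [0.5658 0.1359 0.12  ] tri [0.562  0.1374 0.1268]
cap [0.6537 0.235  0.015 ] [0.6531 0.235  0.015 ] tri [0.6541 0.235  0.0134]
tin [0.453  0.1881 0.078 ] [0.4537 0.1874 0.078 ] tri [0.4528 0.1878 0.0802]
pad [0.4225 0.0623 0.004 ] [0.4216 0.0616 0.004 ] tri [0.4224 0.0617 0.0023]
collar or [0.5735 0.3392 0.08  ]
collar red [ 0.5801 -0.067   0.08  ]
collar wh [0.5628 0.1383 0.08  ]
collar bk [0.6478 0.0342 0.08  ]
coaster L [0.4449 0.3182 0.004 ]
coaster M [0.4573 0.184  0.004 ]
coaster R [ 0.4239 -0.075   0.004 ]
coaster side L [0.4436 0.3169 0.004 ]
coaster side R [ 0.4238 -0.0765  0.004 ]
horns [0.6618 0.2402 0.025 ] [0.6432 0.2282 0.025 ]
padc [0.48   0.0449 0.004 ]
padc [0.4049 0.0062 0.004 ]
padc [0.3669 0.0794 0.004 ]
padc [0.4389 0.1193 0.004 ]
stick [0.3478 0.2448 0.01  ] [ 0.342 -0.044  0.01 ]
```

Both views agree to about 2 mm. Before moving I'll check the tub and screen clearances and work out the draw-back shift.

Run:
```python
from h import *
np.set_printoptions(precision=3,suppress=True)
t,s=load('top0'),load('side0')
print('tub near rim',at(t,290*.7,170*.7,.1),at(t,290*.7,170*.7,.0),'side rim near',at(s,250*.7,228*.7,.1),'side base near',at(s,257*.7,258*.7,0))
print('tape',at(t,388*.7,175*.7,.02),at(t,356*.7,150*.7,.02))
for z in(.2,.4,.6):print('screen',at(s,722*.7,75*.7,z),at(s,795*.7,235*.7,z))
for p in((.18,-.41,.3),(.31,-.29,.3),(.453,.188,.25)): print(rel(p))
```

```text
tub near rim [0.696 0.295 0.1  ] [0.73  0.313 0.   ] side rim near [0.718 0.299 0.1  ] side base near [0.733 0.302 0.   ]
tape [0.718 0.182 0.02 ] [0.751 0.225 0.02 ]
screen [ 0.707 -0.413  0.2  ] [ 0.428 -0.362  0.2  ]
screen [ 0.542 -0.243  0.4  ] [ 0.332 -0.205  0.4  ]
screen [ 0.378 -0.073  0.6  ] [ 0.237 -0.047  0.6  ]
[ -0.405 -17.703  -5.203]
[ 16.374 -23.312  -5.199]
[ 49.03  -61.028  -0.165]
```

>>> {"op": "move_arm", "data": {
  "rows": [
    [[0,-4.5,0],[0,0,0],0],
    [[0,-9,0],[0,0,0],0],
    [[0,-13.5,0],[0,0,0],0],
    [[0,-18,0],[0,0,0],0],
    [[0,-20,0],[0,0,0],0]
  ]
}}

```text
time: 0.6
tool_pos: [0.1727, -0.3845, 0.2481]
ee_rot: [-3.07, -0.659, 0.001]
contact_force: [0.0, -0.4, -0.2]
width: 1.0
```

>>> {"op": "move_arm", "data": {
  "rows": [
    [[4.4,-0.2,0],[0,0,-0.105],0],
    [[8.7,-0.9,0],[0,0,-0.21],0],
    [[13.0,-2.1,0],[0,0,-0.314],0],
    [[17.1,-3.6,0],[0,0,-0.419],0],
    [[21.0,-5.6,0],[0,0,-0.524],0]
  ]
}}

```text
time: 1.1
tool_pos: [0.3441, -0.2491, 0.2483]
ee_rot: [2.793, 1.438, 0.0]
contact_force: [0.9, -1.1, 0.0]
width: 1.001
```

>>> {"op": "move_arm", "data": {
  "rows": [
    [[4.4,-0.2,0],[0,0,-0.105],0],
    [[8.7,-0.9,0],[0,0,-0.21],0],
    [[13.0,-2.1,0],[0,0,-0.314],0],
    [[17.1,-3.6,0],[0,0,-0.419],0],
    [[21.0,-5.6,0],[0,0,-0.524],0]
  ]
}}

```text
time: 1.6
tool_pos: [0.4206, -0.0455, 0.2483]
ee_rot: [2.325, 2.112, 0.0]
contact_force: [0.2, -0.8, -0.8]
width: 1.0
```

>>> {"op": "move_arm", "data": {
  "rows": [
    [[4.7,0.2,0],[0,0,-0.05],0],
    [[9.4,0.3,0],[0,0,-0.101],0],
    [[14.1,0.5,0],[0,0,-0.101],0],
    [[18.8,0.7,0],[0,0,-0.101],0],
    [[23.4,0.8,0],[0,0,-0.101],0]
  ]
}}

```text
time: 2.1
tool_pos: [0.4514, 0.1867, 0.2482]
ee_rot: [2.221, 2.222, -0.0]
contact_force: [1.1, -0.5, 0.0]
width: 1.002
```

>>> {"op": "move_arm", "data": {
  "rows": [
    [[0,0,0],[0,0,0],0],
    [[0,0,0],[0,0,0],0]
  ]
}}

```text
time: 2.3
tool_pos: [0.4511, 0.1856, 0.2479]
ee_rot: [-2.217, -2.224, 0.001]
contact_force: [-0.5, -1.1, 0.4]
width: 0.997
```

Run:
```python
from h import *
np.set_printoptions(precision=3,suppress=True)
o=robot.get_obs(); print(o['tool_pos'],R.from_rotvec(o['ee_rot']).as_matrix(),o['joint_pos'],rel((.453,.188,.045)))
d=snap('top','t1');cv2.imwrite('pics/t1b.png',cv2.resize(d['frame'][150:360,150:430],(800,600),interpolation=cv2.INTER_CUBIC))
```

```text
[0.451 0.186 0.248] [[-0.003  1.    -0.001]
 [ 1.     0.003 -0.   ]
 [-0.    -0.001 -1.   ]] [-0.011  0.359 -0.631  1.928  0.26   0.936 -0.764] [ 0.24   0.213 20.288]
```

View pics/t1b.png

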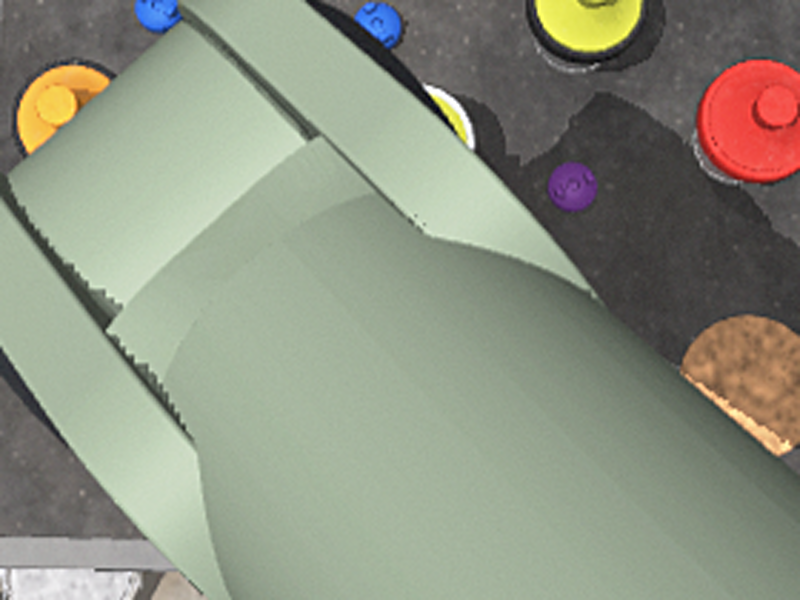

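The arm covers the tin in the top view, so I'll go down on the measured numbers.

>>> {"op": "move_arm", "data": {
  "rows": [
    [[0.2,0.2,4],[0,0,0],0],
    [[0.2,0.2,8],[0,0,0],0],
    [[0.2,0.2,12],[0,0,0],0],
    [[0.2,0.2,15],[0,0,0],0],
    [[0.2,0.2,17],[0,0,0],0]
  ]
}}

```text
time: 2.85
tool_pos: [0.4529, 0.1848, 0.0764]
ee_rot: [-2.222, -2.22, 0.004]
contact_force: [0.9, -0.1, 0.1]
width: 1.0
```

>>> {"op": "move_arm", "data": {
  "rows": [
    [[0,0,1.5],[0,0,0],0],
    [[0,0,3.3],[0,0,0],0],
    [[0,0,3.3],[0,0,0],0]
  ]
}}

```text
time: 3.15
tool_pos: [0.4528, 0.185, 0.0439]
ee_rot: [-2.222, -2.22, 0.005]
contact_force: [0.8, 0.4, 0.5]
width: 1.0
```

>>> {"op": "move_arm", "data": {
  "rows": [
    [[0,0,0],[0,0,0],0.2],
    [[0,0,0],[0,0,0],0.4],
    [[0,0,0],[0,0,0],0.6],
    [[0,0,0],[0,0,0],0.6],
    [[0,0,0],[0,0,0],0.6]
  ]
}}

```text
time: 3.65
tool_pos: [0.454, 0.1864, 0.0465]
ee_rot: [2.221, 2.221, 0.001]
contact_force: [-1.3, -2.1, 6.8]
width: 0.712
```

>>> {"op": "move_arm", "data": {
  "rows": [
    [[0,0,-2],[0,0,0],0.6],
    [[0,0,-5],[0,0,0],0.6],
    [[-4,-1,-5],[0,0,0],0.6],
    [[-8,-2,-5],[0,0,0],0.6],
    [[-12,-3.1,-5],[0,0,0],0.6]
  ]
}}

```text
time: 4.15
tool_pos: [0.4224, 0.0652, 0.0963]
ee_rot: [2.219, 2.222, 0.002]
contact_force: [1.5, 0.6, -2.1]
width: 0.715
```

>>> {"op": "move_arm", "data": {
  "rows": [
    [[-0.6,0,0],[0,0,0],0.6],
    [[-0.6,0,0],[0,0,0],0.6]
  ]
}}

```text
time: 4.35
tool_pos: [0.4229, 0.0593, 0.0961]
ee_rot: [2.223, 2.218, 0.001]
contact_force: [0.3, 1.0, -1.3]
width: 0.711
```

Run:
```python
from h import *
np.set_printoptions(precision=4,suppress=True)
o=robot.get_obs(); print(o['tool_pos'],o['width'],o['contact_force'],rel((.4225,.060,.0465)))
```

```text
[0.4229 0.0593 0.0961] 0.7108279670172143 [ 0.3366  0.9735 -1.3085] [ 0.0747 -0.0447  4.9589]
```

>>> {"op": "move_arm", "data": {
  "rows": [
    [[0.1,0,2.5],[0,0,0],0.6],
    [[0.1,0,4],[0,0,0],0.6],
    [[0.1,0,4.6],[0,0,0],0.6],
    [[0.1,0,4.9],[0,0,0],0.6],
    [[0.1,0,5.0],[0,0,0],0.6]
  ]
}}

```text
time: 4.85
tool_pos: [0.4228, 0.0627, 0.0464]
ee_rot: [2.219, 2.223, 0.001]
contact_force: [-13.9, 0.6, 51.1]
width: 0.711
```

>>> {"op": "move_arm", "data": {
  "rows": [
    [[0,0,0],[0,0,0],0.2],
    [[0,0,0],[0,0,0],0],
    [[0,0,0],[0,0,0],0],
    [[0,0,-4],[0,0,0],0],
    [[0,0,-8],[0,0,0],0]
  ]
}}

```text
time: 5.35
tool_pos: [0.4218, 0.0622, 0.126]
ee_rot: [-2.218, -2.222, 0.003]
contact_force: [0.2, 0.1, 0.7]
width: 1.003
```

>>> {"op": "move_arm", "data": {
  "rows": [
    [[4,4,-4],[0,0,0],0],
    [[8,8,-6],[0,0,0],0.1],
    [[12,12,-6],[0,0,0],0.3],
    [[15,17,-6],[0,0,0],0.4],
    [[17.5,21,-6],[0,0,0],0.4]
  ]
}}

```text
time: 5.85
tool_pos: [0.6021, 0.2171, 0.1853]
ee_rot: [2.22, 2.222, 0.001]
contact_force: [0.7, 0.5, 0.6]
width: 0.6
```

>>> {"op": "move_arm", "data": {
  "rows": [
    [[0,2.1,0],[0,0,0],0.4],
    [[0,2.1,0],[0,0,0],0.4],
    [[0,2.1,0],[0,0,0],0.4]
  ]
}}

```text
time: 6.15
tool_pos: [0.6213, 0.2156, 0.1841]
ee_rot: [-2.22, -2.222, 0.001]
contact_force: [-0.2, 0.1, 0.4]
width: 0.602
```

Run:
```python
from h import *
np.set_printoptions(precision=4,suppress=True)
o=robot.get_obs(); print(o['time'],o['tool_pos'],o['width'],o['contact_force'],rel((.654,.235,.022)))
A=[]
for n,(x,y) in(('top',(180,90)),('side',(110,130))):
    d=snap(n,n+'2');A.append(cv2.resize(d['frame'][y:y+210,x:x+140],(400,600),interpolation=cv2.INTER_CUBIC))
cv2.imwrite('pics/m2.png',np.hstack(A))
```

```text
6.15 [0.6213 0.2156 0.1841] 0.601998114906729 [-0.2179  0.1294  0.3629] [ 1.9363  3.2882 16.2031]
```

View pics/m2.png

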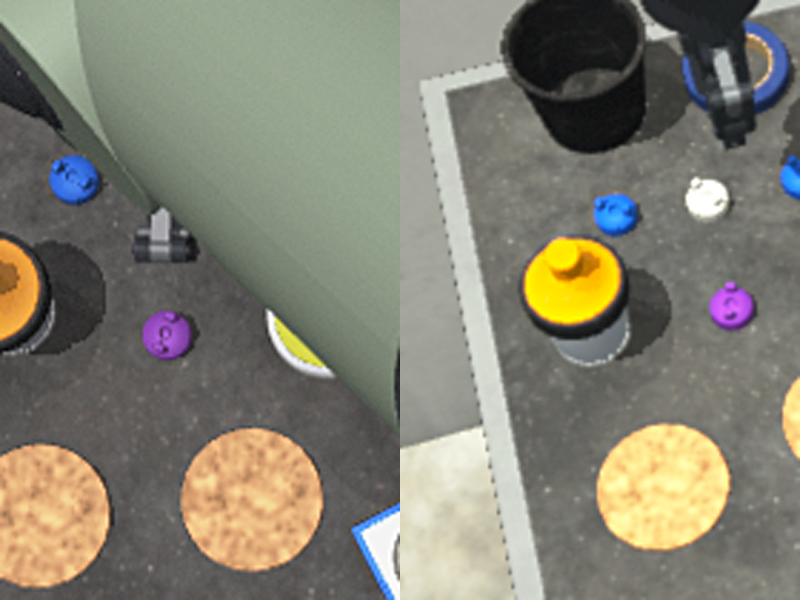

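Both frames show the cap undisturbed, at about (707,198) in the right panel. The tin has left its coaster.

>>> {"op": "move_arm", "data": {
  "rows": [
    [[1.9,3.3,3],[0,0,0],0.4],
    [[1.9,3.3,7],[0,0,0],0.4],
    [[1.9,3.3,11],[0,0,0],0.4],
    [[1.9,3.3,12],[0,0,0],0.4],
    [[1.9,3.3,12],[0,0,0],0.4]
  ]
}}

```text
time: 6.75
tool_pos: [0.6538, 0.2344, 0.064]
ee_rot: [-2.22, -2.222, 0.003]
contact_force: [0.1, 0.3, 0.3]
width: 0.596
```

Run:
```python
from h import *
np.set_printoptions(precision=4,suppress=True)
for i in range(3):
    o=robot.get_obs(); print(o['time'],o['tool_pos'],o['width'],o['contact_force'],rel((.654,.235,.022)))
    if i<2: d=snap('side','s3') if i==0 else snap('top','t3')
d=cv2.imread('pics/s3.png');cv2.imwrite('pics/s3b.png',cv2.resize(d[120:270,120:320],(800,600),interpolation=cv2.INTER_CUBIC))
```

```text
6.75 [0.6538 0.2344 0.064 ] 0.59616652956303 [0.08   0.3306 0.2877] [0.0646 0.024  4.1992]
6.8 [0.6548 0.2348 0.0657] 0.5995440930107592 [ 0.2164 -0.0798  0.8106] [ 0.0199 -0.0835  4.3747]
6.85 [0.6554 0.235  0.0666] 0.6034993216847231 [0.1804 0.3747 1.1532] [-0.0079 -0.1469  4.4646]
```

View pics/s3b.png

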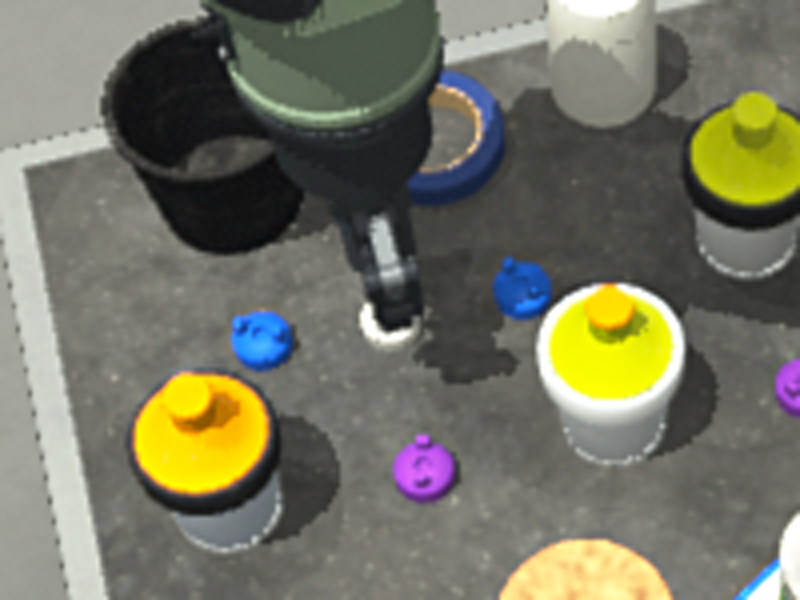

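>>> {"op": "move_arm", "data": {
  "rows": [
    [[0,0,2],[0,0,0],0.4],
    [[0,0,3.5],[0,0,0],0.4],
    [[0,0,4.3],[0,0,0],0.4],
    [[0,0,4.3],[0,0,0],0.4]
  ]
}}

```text
time: 7.25
tool_pos: [0.6541, 0.2345, 0.0204]
ee_rot: [-2.22, -2.222, 0.002]
contact_force: [-0.3, 0.1, -0.7]
width: 0.601
```

>>> {"op": "move_arm", "data": {
  "rows": [
    [[0,0,0],[0,0,0],0.5],
    [[0,0,0],[0,0,0],0.65],
    [[0,0,0],[0,0,0],0.8],
    [[0,0,0],[0,0,0],0.8],
    [[0,0,0],[0,0,0],0.8]
  ]
}}

```text
time: 7.75
tool_pos: [0.655, 0.2349, 0.0224]
ee_rot: [2.22, 2.222, 0.002]
contact_force: [-2.2, -1.0, 5.9]
width: 0.332
```

>>> {"op": "move_arm", "data": {
  "rows": [
    [[0,0,-2],[0,0,0],0.8],
    [[0,0,-5],[0,0,0],0.8],
    [[0,0,-10],[0,0,0],0.8],
    [[0,-1,-14],[0,0,0],0.8],
    [[0,-4,-17],[0,0,0],0.8]
  ]
}}

```text
time: 8.25
tool_pos: [0.6161, 0.2347, 0.1956]
ee_rot: [2.221, 2.22, 0.006]
contact_force: [-0.2, -0.5, -0.2]
width: 0.33
```

Run:
```python
from h import *
np.set_printoptions(precision=4,suppress=True)
o=robot.get_obs(); print(o['time'],o['tool_pos'],o['width'],o['contact_force'])
A=[]
for n,c in(('top',(480,408)),('side',(471,370))):
    d=snap(n,n+'4');x,y=int(c[0]*.7)-48,int(c[1]*.7)-48;print(x,y);A.append(cv2.resize(d['frame'][y:y+96,x:x+96],(384,384),interpolation=cv2.INTER_CUBIC))
cv2.imwrite('pics/m4.png',np.hstack(A))
```

```text
8.25 [0.6161 0.2347 0.1956] 0.3299367996981285 [-0.1622 -0.4719 -0.191 ]
288 237
281 211
```

View pics/m4.png

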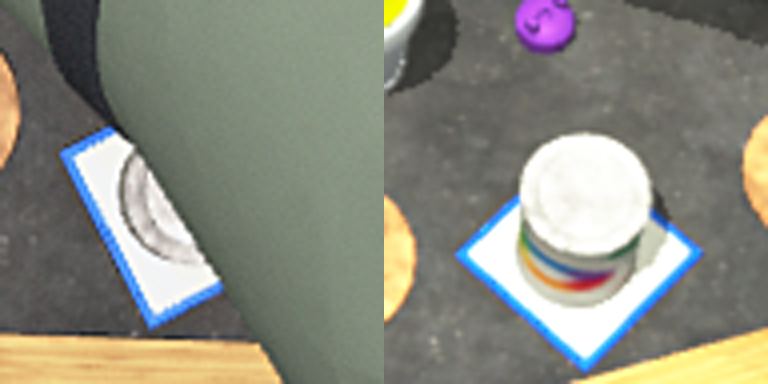

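Run:
```python
from h import *
np.set_printoptions(precision=4,suppress=True)
d=load('side4'); print('tin',at(d,281+202/4-.4,211+195/4-.4,.078)); print('expect px',[(np.array(px(d,(.4225,.062,.078)))-(281,211)+.4)*4])
print('foot', (np.array(px(d,(.4225,.062,.004)))-(281,211)+.4)*4)
print(rel((.423,.063,.18)))
```

```text
tin [0.4213 0.0639 0.078 ]
expect px [array([204.9276, 191.6816])]
foot [193.6283 253.5642]
[-17.2819 -19.1238   1.6345]
```

>>> {"op": "move_arm", "data": {
  "rows": [
    [[-3,-3.4,0],[0,0,0],0.8],
    [[-6,-6.8,0],[0,0,0],0.8],
    [[-9,-10.2,0],[0,0,0],0.8],
    [[-12,-13.6,0],[0,0,0],0.8],
    [[-15,-17,0],[0,0,0],0.8]
  ]
}}

```text
time: 8.85
tool_pos: [0.4435, 0.0833, 0.1921]
ee_rot: [2.22, 2.222, 0.0]
contact_force: [0.4, -0.2, -0.2]
width: 0.328
```

>>> {"op": "move_arm", "data": {
  "rows": [
    [[-2.1,-2.5,0],[0,0,0],0.8],
    [[-2.1,-2.5,3],[0,0,0],0.8],
    [[-2.1,-2.5,7],[0,0,0],0.8],
    [[-2.1,-2.5,7],[0,0,0],0.8],
    [[-2.1,-2.5,7],[0,0,0],0.8]
  ]
}}

```text
time: 9.35
tool_pos: [0.4199, 0.0639, 0.1223]
ee_rot: [-2.219, -2.223, 0.001]
contact_force: [-1.5, 0.3, 1.0]
width: 0.327
```

Run:
```python
from h import *
np.set_printoptions(precision=4,suppress=True)
for i in range(3):
    o=robot.get_obs(); print(o['tool_pos'],o['width'],o['contact_force'],rel((.4215,.0635,.1004)))
    if i<2: d=snap('side','s5')
cv2.imwrite('pics/s5b.png',cv2.resize(d['frame'][180:330,240:440],(800,600),interpolation=cv2.INTER_CUBIC))
```

```text
[0.4199 0.0639 0.1223] 0.3269463327815933 [-1.4736  0.2679  1.0345] [-0.0367  0.1572  2.19  ]
[0.4204 0.0639 0.1229] 0.33198206082310905 [-0.3397  0.299  -0.4284] [-0.0447  0.1031  2.2453]
[0.4207 0.0638 0.123 ] 0.33274068624359826 [-0.8254 -0.6792 -0.4389] [-0.0352  0.0768  2.2646]
```

View pics/s5b.png

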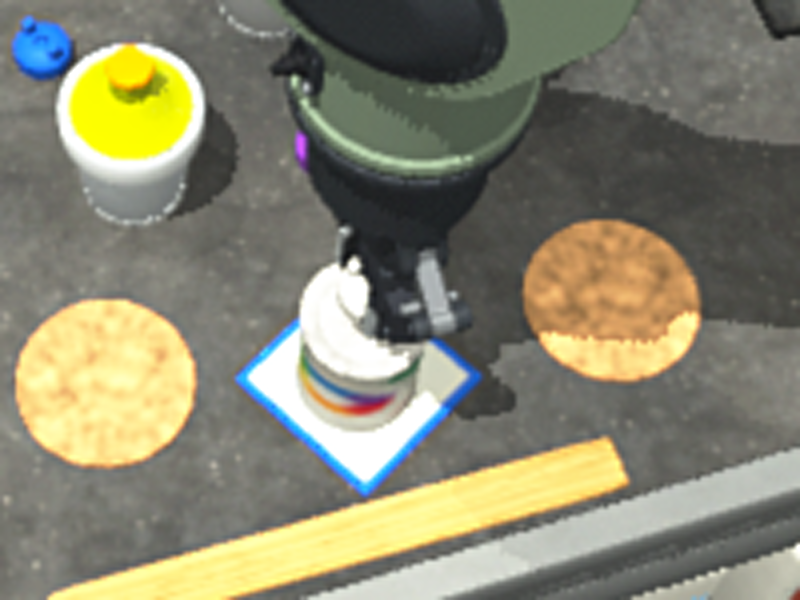

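The cap is held above the lid, at about (362,295) in this crop. I'll lower it gently.

>>> {"op": "move_arm", "data": {
  "rows": [
    [[0,0.1,1],[0,0,0],0.8],
    [[0,0.1,1.8],[0,0,0],0.8],
    [[0,0.1,2.05],[0,0,0],0.8],
    [[0,0.1,2.05],[0,0,0],0.8]
  ]
}}

```text
time: 9.85
tool_pos: [0.4207, 0.0635, 0.1006]
ee_rot: [-2.22, -2.223, 0.001]
contact_force: [-0.3, 0.7, 0.2]
width: 0.332
```

>>> {"op": "move_arm", "data": {
  "rows": [
    [[0,0,0.1],[0,0,0],0.8],
    [[0,0,0.1],[0,0,0],0.8]
  ]
}}

```text
time: 10.05
tool_pos: [0.4208, 0.0635, 0.1003]
ee_rot: [2.22, 2.222, -0.0]
contact_force: [-3.6, -0.3, 16.0]
width: 0.329
```

>>> {"op": "move_arm", "data": {
  "rows": [
    [[0,0,-0.1],[0,0,0],0.6],
    [[0,0,-0.1],[0,0,0],0.45],
    [[0,0,-0.1],[0,0,0],0.4],
    [[0,0,-4],[0,0,0],0.4],
    [[0,0,-8.5],[0,0,0],0.2]
  ]
}}

```text
time: 10.55
tool_pos: [0.4197, 0.0637, 0.185]
ee_rot: [-2.217, -2.222, 0.004]
contact_force: [1.4, -1.3, 1.6]
width: 0.755
```

>>> {"op": "move_arm", "data": {
  "rows": [
    [[4,2.2,-3],[0,0,0],0],
    [[8,4.5,-4],[0,0,0],0],
    [[12,6.7,-4],[0,0,0],0],
    [[16,9,-4],[0,0,0],0],
    [[20,11,-4],[0,0,0],0]
  ]
}}

```text
time: 11.05
tool_pos: [0.5316, 0.265, 0.2247]
ee_rot: [2.221, 2.222, -0.0]
contact_force: [-0.2, -1.3, -0.2]
width: 1.003
```

>>> {"op": "move_arm", "data": {
  "rows": [
    [[4,2.2,0],[0,0,0],0],
    [[7.6,4.3,0],[0,0,0],0],
    [[7.6,4.3,0],[0,0,0],0],
    [[7.6,4.3,0],[0,0,0],0]
  ]
}}

```text
time: 11.45
tool_pos: [0.5731, 0.3401, 0.224]
ee_rot: [-2.219, -2.223, 0.002]
contact_force: [0.1, -0.7, -0.2]
width: 1.001
```

Run:
```python
from h import *
np.set_printoptions(precision=4,suppress=True)
o=robot.get_obs(); print(o['time'],o['tool_pos'],o['width'],o['joint_pos'],rel((.574,.340,.076)))
A=[]
for n,c in(('top',(480,408)),('side',(471,370))):
    d=snap(n,n+'6');x,y=int(c[0]*.7)-48,int(c[1]*.7)-48;print(x,y);A.append(cv2.resize(d['frame'][y:y+96,x:x+96],(384,384),interpolation=cv2.INTER_CUBIC))
cv2.imwrite('pics/m6.png',np.hstack(A))
```

```text
11.45 [0.5731 0.3401 0.224 ] 1.0012632536407209 [-0.2429  0.6785 -0.6226  1.4806  0.4183  1.1189 -0.9427] [-0.0074  0.1115 14.7954]
288 237
281 211
```

View pics/m6.png

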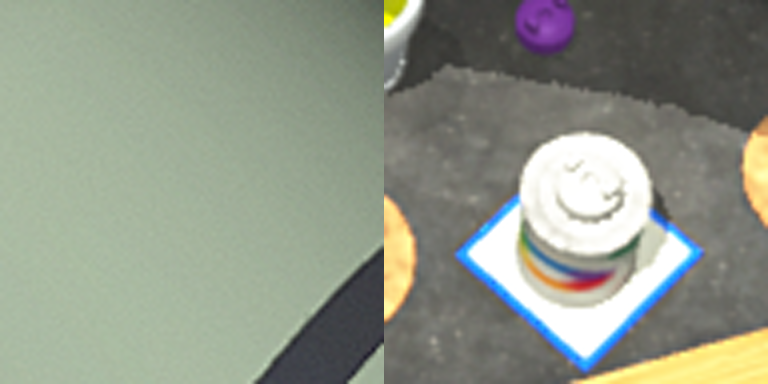

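The cap sits centred on the lid with its horns up. Now the orange cup.

>>> {"op": "move_arm", "data": {
  "rows": [
    [[0,0.1,4],[0,0,0],0],
    [[0,0.1,8],[0,0,0],0],
    [[0,0.1,11],[0,0,0],0],
    [[0,0.1,13.5],[0,0,0],0],
    [[0,0.1,14.8],[0,0,0],0]
  ]
}}

```text
time: 12.05
tool_pos: [0.5741, 0.3378, 0.0752]
ee_rot: [-2.222, -2.221, 0.003]
contact_force: [0.3, -0.3, -0.2]
width: 1.0
```

>>> {"op": "move_arm", "data": {
  "rows": [
    [[0,0,0],[0,0,0],0],
    [[0,0,0],[0,0,0],0.2],
    [[0,0,0],[0,0,0],0.4],
    [[0,0,0],[0,0,0],0.6],
    [[0,0,0],[0,0,0],0.6]
  ]
}}

```text
time: 12.55
tool_pos: [0.5752, 0.34, 0.0792]
ee_rot: [2.22, 2.222, 0.003]
contact_force: [-2.2, -2.2, 12.3]
width: 0.709
```

>>> {"op": "move_arm", "data": {
  "rows": [
    [[0,0,0],[0,0,0],0.6],
    [[0,0,-2],[0,0,0],0.6],
    [[0,0,-6],[0,0,0],0.6],
    [[0,0,-6],[0,0,0],0.6]
  ]
}}

```text
time: 12.95
tool_pos: [0.5765, 0.3413, 0.143]
ee_rot: [2.22, 2.221, 0.012]
contact_force: [0.8, 1.0, -0.5]
width: 0.702
```

>>> {"op": "move_arm", "data": {
  "rows": [
    [[-3.5,-2.6,0],[0,0,0],0.6],
    [[-7,-5.3,0],[0,0,0],0.6],
    [[-10.5,-7.9,0],[0,0,0],0.6],
    [[-14,-10.6,0],[0,0,0],0.6],
    [[-15.6,-11.8,0],[0,0,0],0.6]
  ]
}}

```text
time: 13.45
tool_pos: [0.455, 0.1803, 0.1375]
ee_rot: [2.221, 2.22, -0.002]
contact_force: [1.0, 0.4, -1.3]
width: 0.709
```

>>> {"op": "move_arm", "data": {
  "rows": [
    [[0,0,1],[0,0,0],0.6],
    [[0,0,3],[0,0,0],0.6],
    [[0,0,4],[0,0,0],0.6],
    [[0,0,4],[0,0,0],0.6]
  ]
}}

```text
time: 13.85
tool_pos: [0.4564, 0.1839, 0.096]
ee_rot: [-2.219, -2.223, 0.002]
contact_force: [-0.1, -0.8, -1.5]
width: 0.707
```

Run:
```python
from h import *
np.set_printoptions(precision=4,suppress=True)
for i in range(3):
    o=robot.get_obs(); print(o['tool_pos'],o['width'],o['contact_force'],rel((.457,.184,.082)))
    if i<2: d=snap('side','s7')
cv2.imwrite('pics/s7b.png',cv2.resize(d['frame'][180:330,180:380],(800,600),interpolation=cv2.INTER_CUBIC))
```

```text
[0.4564 0.1839 0.096 ] 0.7069010314983858 [-0.073  -0.7836 -1.4598] [0.0134 0.0612 1.3998]
[0.4566 0.184  0.0967] 0.7056229652795385 [ 0.5192  0.7153 -0.3736] [-0.0014  0.0363  1.4733]
[0.4569 0.1841 0.0972] 0.7045644794316921 [ 0.8927 -0.554  -0.9152] [-0.0081  0.0118  1.517 ]
```

View pics/s7b.png

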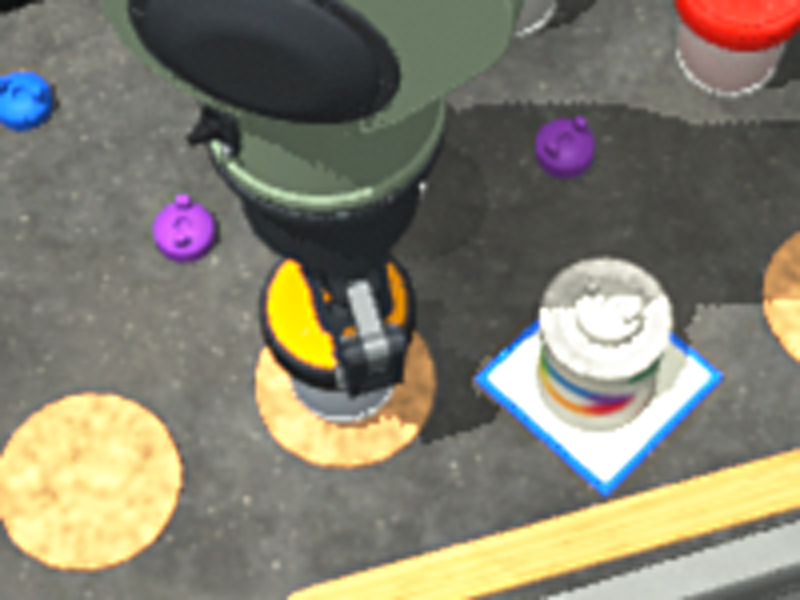

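The cup hangs upright over the middle coaster. I'll lower it gradually while watching the force.

>>> {"op": "move_arm", "data": {
  "rows": [
    [[0,0,0.8],[0,0,0],0.6],
    [[0,0,1.2],[0,0,0],0.6],
    [[0,0,1.3],[0,0,0],0.6],
    [[0,0,1.3],[0,0,0],0.6]
  ]
}}

```text
time: 14.35
tool_pos: [0.4566, 0.1835, 0.0838]
ee_rot: [-2.22, -2.223, 0.0]
contact_force: [-0.0, -0.4, -0.4]
width: 0.703
```

>>> {"op": "move_arm", "data": {
  "rows": [
    [[0,0,0.1],[0,0,0],0.6],
    [[0,0,0.2],[0,0,0],0.6],
    [[0,0,0.2],[0,0,0],0.6]
  ]
}}

```text
time: 14.65
tool_pos: [0.4569, 0.1834, 0.0831]
ee_rot: [2.22, 2.222, 0.0]
contact_force: [-8.3, -5.0, 30.9]
width: 0.705
```

>>> {"op": "move_arm", "data": {
  "rows": [
    [[0,0,-0.1],[0,0,0],0.6],
    [[0,0,-0.1],[0,0,0],0.3],
    [[0,0,-0.1],[0,0,0],0],
    [[0,0,-0.1],[0,0,0],0],
    [[0,0,-0.1],[0,0,0],0]
  ]
}}

```text
time: 15.15
tool_pos: [0.4567, 0.1835, 0.0828]
ee_rot: [-2.22, -2.222, -0.0]
contact_force: [0.4, -0.2, 0.2]
width: 1.002
```

>>> {"op": "move_arm", "data": {
  "rows": [
    [[0,0,-3],[0,0,0],0],
    [[0,0,-8],[0,0,0],0],
    [[0,0,-13],[0,0,0],0],
    [[0,0,-16],[0,0,0],0],
    [[-4,2,-16],[0,0,0],0]
  ]
}}

```text
time: 15.65
tool_pos: [0.4769, 0.148, 0.2473]
ee_rot: [2.211, 2.229, 0.011]
contact_force: [2.5, -1.1, -0.9]
width: 1.0
```

>>> {"op": "move_arm", "data": {
  "rows": [
    [[-4.4,2.1,0],[0,0,0],0],
    [[-8.8,4.3,0],[0,0,0],0],
    [[-13.2,6.4,0],[0,0,0],0],
    [[-17.6,8.6,0],[0,0,0],0],
    [[-21,10.3,0],[0,0,0],0]
  ]
}}

```text
time: 16.15
tool_pos: [0.5806, -0.0697, 0.2427]
ee_rot: [2.222, 2.22, -0.001]
contact_force: [-0.5, 0.9, -0.4]
width: 1.001
```

>>> {"op": "move_arm", "data": {
  "rows": [
    [[0,0,0],[0,0,0],0],
    [[0,0,0],[0,0,0],0]
  ]
}}

```text
time: 16.35
tool_pos: [0.5799, -0.0669, 0.2425]
ee_rot: [-2.221, -2.22, 0.0]
contact_force: [0.2, 0.3, -0.4]
width: 1.002
```

Run:
```python
from h import *
np.set_printoptions(precision=4,suppress=True)
o=robot.get_obs(); print(o['time'],o['tool_pos'],o['width'],o['joint_pos'],rel((.580,-.067,.076)))
A=[]
for n in('top','side'):
    d=snap(n,n+'8');A.append(cv2.resize(d['frame'][:,:400],(400,420))[:, :] if 0 else d['frame'][120:360,100:420])
cv2.imwrite('pics/m8.png',np.hstack(A))
```

```text
16.35 [ 0.5799 -0.0669  0.2425] 1.001781384305078 [ 0.4532  0.525  -0.6288  1.6949  0.3489  1.0368 -0.2922] [-0.0185  0.0225 16.6464]
```

View pics/m8.png

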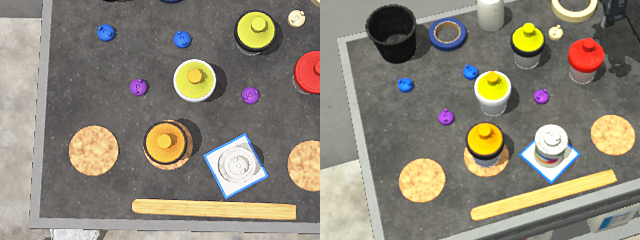

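The orange cup stands on the middle coaster and nothing else has moved. Next is the red cup.

>>> {"op": "move_arm", "data": {
  "rows": [
    [[0,0,4.5],[0,0,0],0],
    [[0,0,9],[0,0,0],0],
    [[0,0,12.5],[0,0,0],0],
    [[0,0,15.2],[0,0,0],0],
    [[0,0,16.6],[0,0,0],0]
  ]
}}

```text
time: 16.95
tool_pos: [0.5789, -0.0651, 0.0751]
ee_rot: [-2.217, -2.223, 0.002]
contact_force: [-1.0, -0.4, 0.5]
width: 0.996
```

>>> {"op": "move_arm", "data": {
  "rows": [
    [[0,0,0],[0,0,0],0],
    [[0,0,0],[0,0,0],0.2],
    [[0,0,0],[0,0,0],0.4],
    [[0,0,0],[0,0,0],0.6],
    [[0,0,0],[0,0,0],0.6]
  ]
}}

```text
time: 17.45
tool_pos: [0.581, -0.0663, 0.079]
ee_rot: [2.219, 2.221, 0.003]
contact_force: [-1.5, 0.5, 10.5]
width: 0.708
```

>>> {"op": "move_arm", "data": {
  "rows": [
    [[0,0,0],[0,0,0],0.6],
    [[0,0,-3],[0,0,0],0.6],
    [[0,0,-8],[0,0,0],0.6],
    [[0,0,-13],[0,0,0],0.6],
    [[0,0,-17.5],[0,0,0],0.6]
  ]
}}

```text
time: 17.95
tool_pos: [0.5799, -0.0662, 0.2557]
ee_rot: [2.219, 2.222, 0.002]
contact_force: [1.2, -1.2, -1.4]
width: 0.707
```

>>> {"op": "move_arm", "data": {
  "rows": [
    [[0,0,0],[0,0,0],0.6],
    [[0,0,0],[0,0,0],0.6]
  ]
}}

```text
time: 18.15
tool_pos: [0.5803, -0.0666, 0.2539]
ee_rot: [2.219, 2.22, 0.002]
contact_force: [0.4, 0.2, -1.9]
width: 0.707
```

Run:
```python
from h import *
np.set_printoptions(precision=4,suppress=True)
o=robot.get_obs(); print(o['time'],o['tool_pos'],o['width'],rel((.4443,.318,.240)))
```

```text
18.15 [ 0.5803 -0.0666  0.2539] 0.7074733491685202 [ 38.4686 -13.5823   1.3093]
```

>>> {"op": "move_arm", "data": {
  "rows": [
    [[4.3,-1.5,0],[0,0,0],0.6],
    [[8.6,-3,0],[0,0,0],0.6],
    [[12.9,-4.5,0],[0,0,0],0.6],
    [[17.2,-6,0],[0,0,0],0.6],
    [[21.5,-7.5,0],[0,0,0],0.6]
  ]
}}

```text
time: 18.65
tool_pos: [0.5034, 0.1498, 0.2513]
ee_rot: [-2.22, -2.222, 0.002]
contact_force: [1.4, 0.2, -0.9]
width: 0.71
```

>>> {"op": "move_arm", "data": {
  "rows": [
    [[4.3,-1.5,0],[0,0,0],0.6],
    [[8.6,-3,0],[0,0,0],0.6],
    [[12.9,-4.5,0],[0,0,0],0.6],
    [[17,-6.1,0],[0,0,0],0.6],
    [[17,-6.1,0],[0,0,0],0.6]
  ]
}}

```text
time: 19.15
tool_pos: [0.4399, 0.3239, 0.2516]
ee_rot: [-2.21, -2.229, -0.001]
contact_force: [-0.7, -0.5, -0.9]
width: 0.709
```

>>> {"op": "move_arm", "data": {
  "rows": [
    [[0,0,4],[0,0,0],0.6],
    [[0,0,8],[0,0,0],0.6],
    [[0,0,12],[0,0,0],0.6],
    [[0,0,15],[0,0,0],0.6],
    [[0,0,15],[0,0,0],0.6]
  ]
}}

```text
time: 19.65
tool_pos: [0.4415, 0.3169, 0.0983]
ee_rot: [-2.219, -2.222, 0.01]
contact_force: [0.2, -1.0, -0.0]
width: 0.706
```

Run:
```python
from h import *
np.set_printoptions(precision=4,suppress=True)
for i in range(3):
    o=robot.get_obs(); print(o['tool_pos'],o['width'],o['contact_force'],rel((.4443,.3178,.083)))
    if i<2: d=snap('side','s9')
```

```text
[0.4415 0.3169 0.0983] 0.7060701422860205 [ 0.1898 -0.957  -0.0055] [0.0932 0.2853 1.5252]
[0.4425 0.3179 0.1007] 0.7092075432959627 [-0.3537 -0.0333 -0.3613] [-0.0055  0.1878  1.7671]
[0.4433 0.3186 0.1022] 0.7063638178184137 [-0.3555 -0.121   0.5063] [-0.0798  0.1053  1.9226]
```

>>> {"op": "move_arm", "data": {
  "rows": [
    [[0,0.1,1],[0,0,0],0.6],
    [[0,0.1,1.6],[0,0,0],0.6],
    [[0,0.1,1.7],[0,0,0],0.6],
    [[0,0.1,1.7],[0,0,0],0.6]
  ]
}}

```text
time: 20.15
tool_pos: [0.4447, 0.3185, 0.0851]
ee_rot: [2.22, 2.222, 0.0]
contact_force: [-0.3, -0.8, -1.3]
width: 0.711
```

>>> {"op": "move_arm", "data": {
  "rows": [
    [[0,0,0.1],[0,0,0],0.6],
    [[0,0,0.15],[0,0,0],0.6],
    [[0,0,0.15],[0,0,0],0.6]
  ]
}}

```text
time: 20.45
tool_pos: [0.4446, 0.3185, 0.0835]
ee_rot: [2.22, 2.222, 0.0]
contact_force: [0.1, -0.6, -0.2]
width: 0.707
```

>>> {"op": "move_arm", "data": {
  "rows": [
    [[0,0,0.05],[0,0,0],0.6],
    [[0,0,0.1],[0,0,0],0.6],
    [[0,0,0.1],[0,0,0],0.6]
  ]
}}

```text
time: 20.75
tool_pos: [0.4447, 0.3187, 0.083]
ee_rot: [2.22, 2.222, 0.001]
contact_force: [-1.6, -0.9, 11.4]
width: 0.711
```

Contact at 11 N. I'll release, rise and head for the white-collared cup at (0.563, 0.138).

>>> {"op": "move_arm", "data": {
  "rows": [
    [[0,0,0],[0,0,0],0.3],
    [[0,0,0],[0,0,0],0],
    [[0,0,0],[0,0,0],0],
    [[0,0,-3],[0,0,0],0],
    [[0,0,-8],[0,0,0],0]
  ]
}}

```text
time: 21.25
tool_pos: [0.4434, 0.3176, 0.1612]
ee_rot: [-2.219, -2.222, 0.007]
contact_force: [0.8, -0.1, 1.1]
width: 1.001
```

>>> {"op": "move_arm", "data": {
  "rows": [
    [[0,0,-4],[0,0,0],0],
    [[0,0,-8],[0,0,0],0],
    [[-4,2.6,-8],[0,0,0],0],
    [[-8,5.2,-8],[0,0,0],0],
    [[-12,7.9,-8],[0,0,0],0]
  ]
}}

```text
time: 21.75
tool_pos: [0.5244, 0.197, 0.2428]
ee_rot: [2.219, 2.223, 0.001]
contact_force: [2.2, 0.6, 0.2]
width: 1.003
```

>>> {"op": "move_arm", "data": {
  "rows": [
    [[-4,2.6,0],[0,0,0],0],
    [[-6,3.9,0],[0,0,0],0],
    [[-6,3.9,0],[0,0,0],0],
    [[-6,3.9,0],[0,0,0],0]
  ]
}}

```text
time: 22.15
tool_pos: [0.5626, 0.1385, 0.2422]
ee_rot: [-2.221, -2.221, 0.0]
contact_force: [-0.1, 0.4, 0.1]
width: 1.002
```

Run:
```python
from h import *
np.set_printoptions(precision=4,suppress=True)
o=robot.get_obs(); print(o['time'],o['tool_pos'],o['width'],o['joint_pos'],rel((.563,.138,.076)))
d=snap('side','s10');cv2.imwrite('pics/s10b.png',cv2.resize(d['frame'][140:350,140:420],(800,600),interpolation=cv2.INTER_CUBIC))
```

```text
22.15 [0.5626 0.1385 0.2422] 1.002174406641583 [ 0.1322  0.5297 -0.6799  1.7051  0.3763  1.0416 -0.6736] [-0.0595  0.0443 16.6223]
```

View pics/s10b.png

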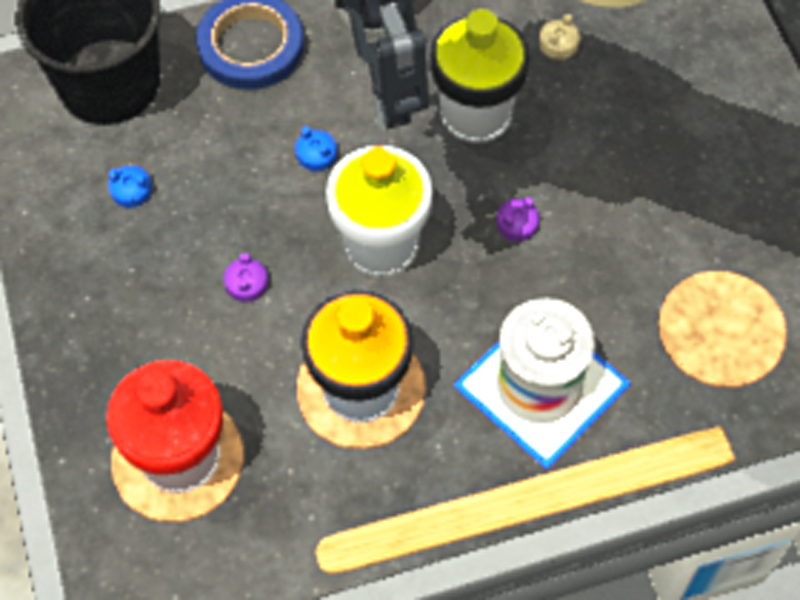

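The red and orange cups stand on their coasters, and the tin and cap are in place. Now the white-collared cup.

>>> {"op": "move_arm", "data": {
  "rows": [
    [[0,0,4.5],[0,0,0],0],
    [[0,0,9],[0,0,0],0],
    [[0,0,12.5],[0,0,0],0],
    [[0,0,15.2],[0,0,0],0],
    [[0,0,16.5],[0,0,0],0]
  ]
}}

```text
time: 22.7
tool_pos: [0.5613, 0.1397, 0.0754]
ee_rot: [-2.217, -2.224, 0.003]
contact_force: [0.4, 0.2, 1.2]
width: 1.002
```

>>> {"op": "move_arm", "data": {
  "rows": [
    [[0,0,0],[0,0,0],0],
    [[0,0,0],[0,0,0],0.2],
    [[0,0,0],[0,0,0],0.4],
    [[0,0,0],[0,0,0],0.6],
    [[0,0,0],[0,0,0],0.6]
  ]
}}

```text
time: 23.2
tool_pos: [0.5636, 0.1391, 0.0795]
ee_rot: [2.219, 2.221, 0.004]
contact_force: [-3.7, 0.3, 12.1]
width: 0.708
```

>>> {"op": "move_arm", "data": {
  "rows": [
    [[0,0,0],[0,0,0],0.6],
    [[0,0,-3],[0,0,0],0.6],
    [[0,0,-8],[0,0,0],0.6],
    [[0,0,-13],[0,0,0],0.6],
    [[0,0,-17],[0,0,0],0.6]
  ]
}}

```text
time: 23.7
tool_pos: [0.5629, 0.1389, 0.2516]
ee_rot: [2.219, 2.222, 0.004]
contact_force: [0.4, -0.2, -1.0]
width: 0.711
```

>>> {"op": "move_arm", "data": {
  "rows": [
    [[0,0,0],[0,0,0],0.6],
    [[0,0,0],[0,0,0],0.6]
  ]
}}

```text
time: 23.9
tool_pos: [0.5631, 0.1384, 0.2491]
ee_rot: [2.219, 2.221, 0.003]
contact_force: [-0.8, 0.1, -2.5]
width: 0.708
```

Run:
```python
from h import *
np.set_printoptions(precision=4,suppress=True)
o=robot.get_obs(); print(o['time'],o['tool_pos'],o['width'],rel((.424,-.0755,.240)))
```

```text
23.9 [0.5631 0.1384 0.2491] 0.708485713124787 [-21.3869 -13.9235   0.8688]
```

>>> {"op": "move_arm", "data": {
  "rows": [
    [[-4,-2.6,0],[0,0,0],0.6],
    [[-8,-5.2,0],[0,0,0],0.6],
    [[-12,-7.8,0],[0,0,0],0.6],
    [[-16,-10.4,0],[0,0,0],0.6],
    [[-20,-13,0],[0,0,0],0.6]
  ]
}}

```text
time: 24.4
tool_pos: [0.4311, -0.0629, 0.2467]
ee_rot: [-2.22, -2.222, 0.001]
contact_force: [1.5, -0.7, -1.0]
width: 0.712
```

>>> {"op": "move_arm", "data": {
  "rows": [
    [[-1.4,-0.9,0],[0,0,0],0.6],
    [[-1.4,-0.9,4],[0,0,0],0.6],
    [[-1.4,-0.9,8],[0,0,0],0.6],
    [[-1.4,-0.9,12],[0,0,0],0.6],
    [[-1.4,-0.9,14.5],[0,0,0],0.6]
  ]
}}

```text
time: 24.9
tool_pos: [0.4222, -0.0753, 0.0996]
ee_rot: [-2.218, -2.22, 0.002]
contact_force: [0.4, 0.3, 0.2]
width: 0.709
```

>>> {"op": "move_arm", "data": {
  "rows": [
    [[0,0,0],[0,0,0],0.6],
    [[0,0,0],[0,0,0],0.6]
  ]
}}

```text
time: 25.1
tool_pos: [0.4237, -0.0752, 0.1026]
ee_rot: [-2.219, -2.222, 0.001]
contact_force: [0.2, 0.2, -1.3]
width: 0.705
```

Run:
```python
from h import *
np.set_printoptions(precision=4,suppress=True)
o=robot.get_obs(); print(o['tool_pos'],o['width'],o['contact_force'],rel((.424,-.0755,.083)))
```

```text
[ 0.4237 -0.0752  0.1026] 0.7049708463449702 [ 0.1687  0.2436 -1.3439] [-0.0319  0.0284  1.9623]
```

>>> {"op": "move_arm", "data": {
  "rows": [
    [[0,0,1],[0,0,0],0.6],
    [[0,0,1.7],[0,0,0],0.6],
    [[0,0,1.8],[0,0,0],0.6],
    [[0,0,1.9],[0,0,0],0.6],
    [[0,0,1.9],[0,0,0],0.6]
  ]
}}

```text
time: 25.6
tool_pos: [0.424, -0.0756, 0.0836]
ee_rot: [2.22, 2.222, 0.0]
contact_force: [0.3, -0.7, -0.6]
width: 0.711
```

>>> {"op": "move_arm", "data": {
  "rows": [
    [[0,0,0.05],[0,0,0],0.6],
    [[0,0,0.1],[0,0,0],0.6],
    [[0,0,0.1],[0,0,0],0.6]
  ]
}}

```text
time: 25.9
tool_pos: [0.4241, -0.0757, 0.0834]
ee_rot: [2.22, 2.222, -0.0]
contact_force: [-7.2, 0.7, 30.8]
width: 0.705
```

Contact made. I'll back off slightly, release, and rise clear so the cameras can see.

>>> {"op": "move_arm", "data": {
  "rows": [
    [[0,0,-0.1],[0,0,0],0.6],
    [[0,0,-0.1],[0,0,0],0.3],
    [[0,0,-0.1],[0,0,0],0],
    [[0,0,-0.1],[0,0,0],0],
    [[0,0,-0.1],[0,0,0],0]
  ]
}}

```text
time: 26.4
tool_pos: [0.424, -0.0755, 0.0834]
ee_rot: [-2.22, -2.222, -0.0]
contact_force: [0.2, 0.1, -0.1]
width: 1.001
```

>>> {"op": "move_arm", "data": {
  "rows": [
    [[0,0,-3],[0,0,0],0],
    [[0,0,-8],[0,0,0],0],
    [[0,0,-13],[0,0,0],0],
    [[0,0,-15],[0,0,0],0],
    [[-4,0,-15],[0,0,0],0]
  ]
}}

```text
time: 26.9
tool_pos: [0.4258, -0.1131, 0.2367]
ee_rot: [2.211, 2.225, 0.005]
contact_force: [0.8, -1.3, -0.7]
width: 1.001
```

>>> {"op": "move_arm", "data": {
  "rows": [
    [[-3,-0.8,0],[0,0,0],0],
    [[-6,-2.4,0],[0,0,0],0],
    [[-9,-4,0],[0,0,0],0],
    [[-9,-4,0],[0,0,0],0],
    [[-9,-4,0],[0,0,0],0]
  ]
}}

```text
time: 27.4
tool_pos: [0.3838, -0.206, 0.2334]
ee_rot: [-2.222, -2.221, -0.0]
contact_force: [0.4, 0.5, 0.5]
width: 0.998
```

Run:
```python
from h import *
np.set_printoptions(precision=4,suppress=True)
o=robot.get_obs(); print(o['time'],o['tool_pos'],o['contact_force'])
for n in('top','side'):
    d=snap(n,n+'11'); cv2.imwrite(f'pics/{n}11b.png',cv2.resize(d['frame'][140:350,160:440],(800,600),interpolation=cv2.INTER_CUBIC))
d=load('top11')
f=lambda p:(np.array(px(d,p))-(160,140)+.4)*20/7
for n,p in(('tin lid',(.4222,.062,.078)),('cap',(.4222,.062,.098)),('L collar',(.4443,.3178,.084)),('M',(.457,.184,.084)),('R',(.424,-.0755,.084))): print(n,f(p))
```

```text
27.4 [ 0.3838 -0.206   0.2334] [0.4462 0.5355 0.4831]
tin lid [512.4983 414.2605]
cap [515.4496 413.6599]
L collar [ 70.5482 368.0575]
M [302.3701 349.7935]
R [753.5583 414.9382]
```

View pics/top11b.png

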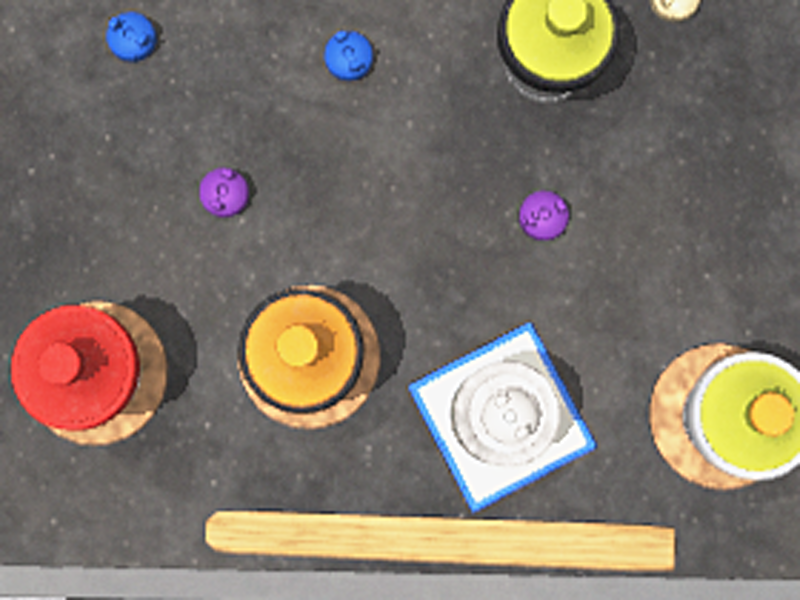

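View pics/side11b.png

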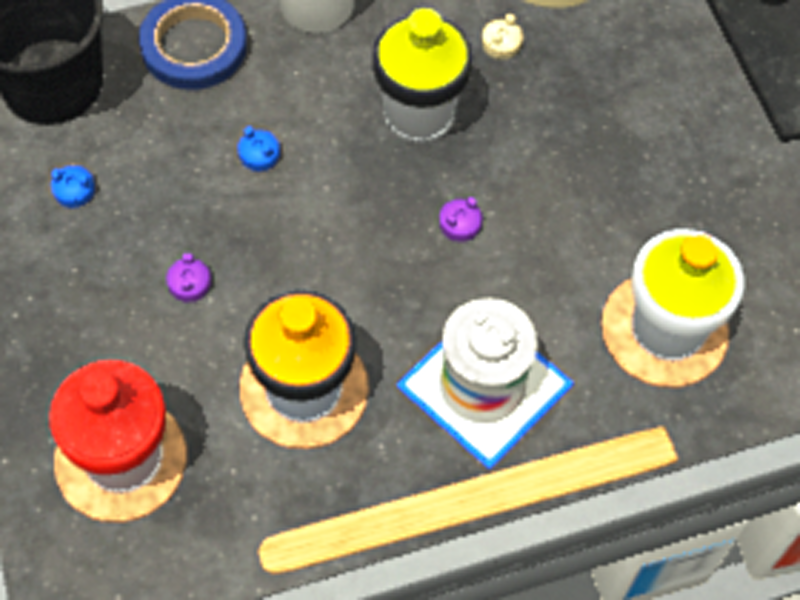

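The final top view shows the red, orange and white-collared cups within about 2 mm of the coaster centres, at (74,367), (302,350) and (752,415). The tin lid is at about (507,413) against an ideal (512,414), so 2–3 mm off. The cap is on it with its horns up, at about (512,417). The black-collared cup hasn't moved and the arm is clear, so I'll hand in.

```bash
python3 -c "
from station import robot
print(robot.close_job())"
```

```text
the job is handed in; nothing more can be done
None
```

The job is handed in at about 27.5 s of the 125 s allowed. I worked in the order asked:

- **Tin:** it went onto the white pad.
- **Silver cap:** it sits horns up on the tin lid.
- **Cups:** the orange-lidded cup is on the middle coaster, the red-lidded on the left one and the white-collared on the right one.

The last pictures from both cameras show all three cups upright, within about 2 mm of the coaster centres. The cap is about 1–2 mm from the lid's centre. The black-collared cup and the look-alikes weren't moved. The gripper was open and clear of everything.

**What was less than perfect:**
- The tin stands about 2–3 mm to the left of the pad's centre. The side view alone said about 2 mm. I left it there rather than disturb the cap.
- I set the tin down harder than intended, with 51 N at the wrist, which is below the 120 N limit. The cap and cups went down with readings of 11–31 N.

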